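# Seat a bayonet work-holder in the engraving ball vise and hold it down

### The arm

A 6-joint arm with a two-finger parallel gripper is mounted at the origin on the work surface. World frame = base frame: x ahead of the robot, y to its left, z up, the work surface at z = 0. Lengths are in m, angles in rad, forces in N, time in s.
With the tool pointing down it reaches from about 0.275 to 0.975 m from the base axis. Payload 8.4 kg.
Tool frame: the origin (TCP) lies on the centre line of the jaws, within the pads' length; the fingertips stand 22 mm ahead of it and the grasp point (between the pads) lies 3 mm ahead of it; z points along the fingers, x is the direction in which the jaws open and shut, and the axes are right-handed (so a half turn about z gives the same grasp; the last joint's range is limited). The gripper opens to 92 mm and grips with 3 to 60 N. Pads are 20 mm wide; open, the fingers measure 128 mm over their backs; the gripper's body (75 mm by 189 mm) begins 69 mm behind the grasp point.
Start: joints at [-0.002, 0.353, 1.633, -0, 1.155, -0.002], TCP at [0.625, -0, 0.205] pointing down, gripper open.
Joint ranges: [-2.63, 2.63], [-0.92, 2.1], [0.06, 2.66], [-1.3, 4.44], [0, 2.69], [-3.02, 3.02]. Speed limits (rad/s): [2.22, 2.22, 2.79, 3.14, 3.14, 3.14].

### API

Orientations are given as a rotation vector (axis times angle).
In Python, from station import sense, get_image, camera_params, close_job gives the robot as it stands.
- The arm moves only by the tool move_arm, never from a script. Its argument "plan" is a list that holds one entry, the list of rows, each a list of 5 numbers: the shift along the world's x, y, z each as a share of 0.4 m, from -1 to 1, then the turn about the world's z as a share of 1.5 rad, from -1 to 1, then the opening, from 0 (shut) to 1 (fully open). A call has 1 to 12 rows; each row is the pose to reach, as a shift and turn from the pose commanded when the call began; what a row does not reach only later rows make up. A row lasts 1/12 s, in which the tool goes at most 41.7 mm and 7.16 degrees, less where a joint would pass 70% of its speed; a pose out of reach is approached as far as the arm can. A call with a number of a shift or a turn outside -1 to 1 is refused whole. A call with a gripper value outside its range is refused whole. The fingers move at their own pace and stop on an object; "squeeze" is the grip in N (left out, the last holds). Time passes only in rows, so rows that repeat a pose let the fingers close. It gives the time, the measured TCP pose, the force and the opening at its end, in the units of the state.
- sense(): the state, without advancing time (a new reading comes with each control period).
- get_image(name): name is "scene" or "side" or "wrist"; returns (picture, depth): 400x640x3 uint8, red, green, blue; 400x640 float32, m along the optical axis (not along the pixel's ray), 0 where there is no reading.
- camera_params(name): a dict with "mtx" (3x3 intrinsics, pixels), "distortion" ([k1, k2, p1, p2, k3] as OpenCV has them; the pictures are not rectified), "extrinsics" (4x4, takes a point from camera to world coordinates). Camera axes: x right, y up, looking along -z (the intrinsics and any distortion apply to the point x, -y, -z); pixel columns grow to the right and rows downward; lengths in m; the calibration is good to about 2 mm. A picture is of the moment at which its call begins: read the wrist's pose just before it. camera_params takes no time and is no camera call; for the wrist camera it gives the pose at the moment of the call.
- close_job(): hands the job in, once; it reports no verdict.
The state is a dict: "time_s": time; "q": joint angles; "qd": joint speeds; "joint_torque": joint torques, N m; "tool_pos": TCP position; "orientation": TCP orientation; "ft_force": force on the tool from outside, world axes, zero at the start; "moment": the same for the moment, N m; "finger_gap": opening from 0.0 (shut) to 1.0 (fully open).
Only numpy, scipy, OpenCV 4.12 (cv2) and the standard library are available. Lean on these libraries where they do the work, as an engineer would, in place of code of your own. Each camera call takes 0.05 s, during which the arm holds its last target. There are 200 camera calls.

### The job

Take the red work-holder (the one with the round brass blank on top) out of the wooden stand and put its bayonet stem into the seat on top of the round engraving vise, lugs through the two slots. Push it in against the spring until its flange is flush on the seat, then turn it a quarter turn clockwise (seen from above) up to its stop. Finish while still gripping it and pressing it down flush on the seat, upright, without letting go; leave the blue and green holders in their places in the stand.

Things in the scene. Friction and masses are not known exactly. Their poses are not given: they have to be found in the camera images.
- red_holder_grip (a point): Holder to seat, 0.15 to 0.3 kg: red block 42 (x) x 30 (y) x 46 mm (z), gripped across the 30 mm; round brass disc on top, 27 mm across, 2 mm thick. Point: centre of the block. z up; a half turn about z makes no difference. Below the block a steel flange, 48 mm across, 5 mm thick, underside 28 mm below this point, then the bayonet stem.
- red_holder_foot (a point): Centre of the red holder stem's foot, 46 mm below the block's centre. The stem is 24 mm across and 18 mm long below the flange, tapering to 16 mm across over its lowest 4.5 mm. Two lugs stick out along +x and -x (the block's long direction): tips 18 mm from the axis, 6 mm wide, from 2 to 8 mm above the foot.
- blue_holder_grip (a point): Bystander: the same holder with a blue block and a square light metal blank; point at the centre of its block. Stays in the stand.
- green_holder_grip (a point): Bystander: the same holder with a green block and a narrow copper blank; point at the centre of its block. Stays in the stand.
- stand: Fixed wooden stand, 250 (x) x 94 (y) x 32 mm (z), origin under its centre on the bench. Three through holes at its x = -72, 0, +72 mm, each 41 x 30 mm. The holders stand in them, flange underside 32 mm above the bench, blocks' long sides along the stand's x; which is where varies. Raise a holder over 20 mm to clear its hole.
- seat (a point): Bayonet seat on top of the fixed dark ball vise (132 mm across, 110 mm high). Point: on the seat's axis at its flat top face, 110 mm above the bench, z up. A steel ring 60 mm across with a 28 mm bore and two slots along the seat's +x and -x. With the holder's flange flush on the face, its block's centre is 28 mm above this point.
- slot_a (a point): Middle of the +x slot (the other is opposite), at the face, 16.5 mm from the axis; slots 10 mm wide, to 21 mm from the axis, white dots beside. Lugs can turn under the 6 mm roof only with the flange under 4 mm from the face: 90 degrees clockwise from above to a stop, lugs then along the seat's y (red dots). Let go, it springs up to 4 mm.
- plunger (a joint): Spring plunger in the bore, metres pressed: 0 is up (its top 8 mm below the seat's face), 0.010 with the holder's flange flush. Beyond flush the seat is rigid. It pushes up with 5 N when first touched and 15 N when flush.
Mind the look-alikes: they are no part of the job. There is more than one size of the part that bears red_holder_grip; the job needs the larger.

How it is judged:
By the outcome, as a careful person would: the job done as asked, in the order asked, and still so for the second after the job is handed in, while the arm keeps its last pose, push and grip.
It also fails if it takes over 51 s, if anything falls off the work surface, if the arm or the gripper's body presses on something with over 40 N, if the wrist force passes 120 N, or if a joint passes its speed limit or range.

## Working session

There is one attempt and no reset: what is moved stays moved. The work goes in short steps, Python scripts to look and compute and a tool call to move; the robot and the scene stay as the last step left them, time stands still between calls to the robot, and variables do not carry over. Pictures are saved under pics/ and viewed, about 8 in all and at most 12, crops included, and the job is handed in when it is done.

Besides the shell and the picture viewer there is one more tool, called after "Call:" as a command line: name --argument value ..., lists and objects as JSON in quotes. move_arm: Moves the arm, as the interface text tells. Its arguments: {"type":"object","properties":{"plan":{"type":"array"},"squeeze":{"type":"number"}},"required":["plan"]}

```bash
ls; mkdir -p pics; cat > h.py <<'E'
import numpy as np, cv2
from station import *
def save(name,f,crop=None,scale=1):
    p,d=get_image(name); c=camera_params(name)
    np.savez('pics/'+f+'.npz',p=p,d=d,m=c['mtx'],k=c['distortion'],e=c['extrinsics'])
    show(f,f+'.png',crop,scale)
def show(f,out,crop=None,scale=1):
    p=np.load('pics/'+f+'.npz')['p']
    if crop: p=p[crop[1]:crop[3],crop[0]:crop[2]]
    cv2.imwrite('pics/'+out,cv2.resize(p[:,:,::-1],None,fx=scale,fy=scale,interpolation=cv2.INTER_CUBIC))
class V:
    def __init__(s,f):
        z=np.load('pics/'+f+'.npz'); s.p,s.d,s.m,s.k,s.e=[z[i] for i in 'pdmke']
        s.m=np.array(s.m,float); s.k=np.array(s.k,float)
    def ray(s,uv):
        n=cv2.undistortPoints(np.array(uv,float).reshape(-1,1,2),s.m,s.k)[:,0]
        return np.c_[n[:,0],-n[:,1],-np.ones(len(n))]@s.e[:3,:3].T
    def atz(s,uv,z):
        r=s.ray(uv); o=s.e[:3,3]; return o+r*((z-o[2])/r[:,2])[:,None]
    def atd(s,uv):
        uv=np.array(uv).reshape(-1,2); d=s.d[uv[:,1].astype(int),uv[:,0].astype(int)]
        return s.e[:3,3]+s.ray(uv)*d[:,None]
E
python3 - <<'E'
from h import *
print(sense())
save('scene','s0'); save('side','d0'); save('wrist','w0')
a=[cv2.imread(f'pics/{n}0.png') for n in 'sd']
for n in 'sdw': print(n,V(n+'0').e[:3,3].round(3))
E
```

```text
pics
{'time_s': 0.0, 'q': array([-2.39420145e-03,  3.53648387e-01,  1.63413144e+00, -1.11795494e-05,
        1.15521079e+00, -2.39869841e-03]), 'qd': array([-0.00098969,  0.00135132,  0.00114687,  0.00039068, -0.00123204,
       -0.00118071]), 'joint_torque': array([-2.43486713e-03, -5.93846583e+01, -3.34216332e+01,  6.94100303e-02,
        2.34022352e-02, -1.15005114e-04]), 'tool_pos': array([6.24485629e-01, 1.08805283e-06, 2.04764714e-01]), 'orientation': array([ 3.14158501e+00,  1.41647406e-05, -2.19595261e-03]), 'ft_force': array([-0.24285969,  0.56311787, -0.40274108]), 'moment': array([ 0.02817236, -0.00682551,  0.02051448]), 'finger_gap': 0.9961947690260007}
s [ 1.145 -0.143  0.603]
d [ 0.135 -0.687  0.678]
w [0.625 0.075 0.385]
```

View pics/s0.png

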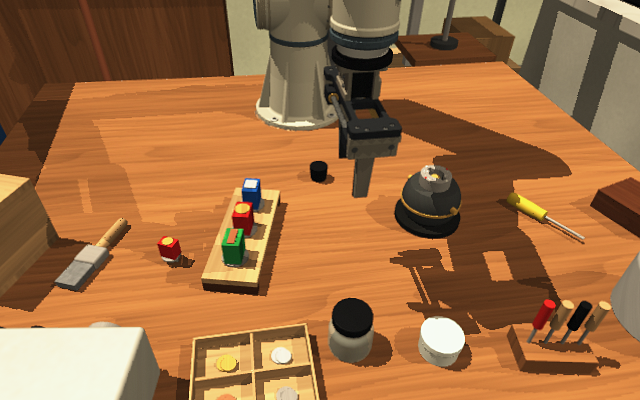

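View pics/d0.png

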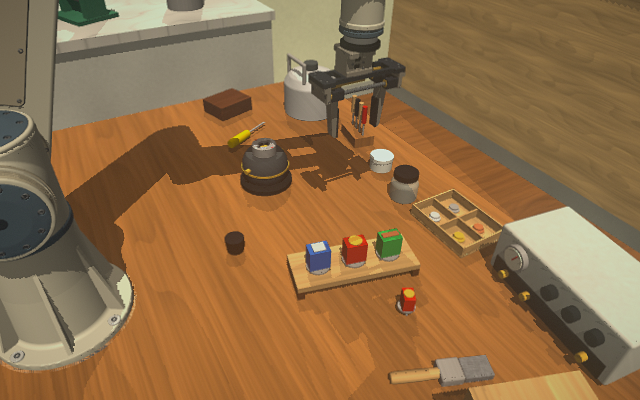

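Scene view: the large red holder with the round brass disc is in the stand's middle hole (243,213), blue at (251,190), green at (233,245). A smaller red look-alike lies loose on the bench at (170,248), and the vise seat is at (435,178). Side view: red (355,250), blue (318,257), green (389,243), small red (407,300), seat (264,148). The one in the stand fits the description. Next I get coarse positions and an enlarged crop to confirm.

```bash
python3 - <<'E'
from h import *
s,d=V('s0'),V('d0')
a=cv2.resize(s.p[160:300,150:300],(480,448),interpolation=2); b=cv2.resize(d.p[215:320,280:430],(640,448),interpolation=2)[:,:320]
cv2.imwrite('pics/crop0.png',a[:,:,::-1])
print('scene red top',s.atz([[242,208]],.085),'blue',s.atz([[252,184]],.085),'green',s.atz([[234,235]],.085),'seat',s.atz([[435,173]],.11), s.atd([[242,208],[428,183],[170,243]]))
print('side',d.atz([[355,241],[319,247],[390,235]],.085),d.atz([[264,146]],.11),d.atd([[355,241],[264,142],[408,294]]))
E
```

```text
scene red top [[ 0.52744134 -0.17064081  0.085     ]] blue [[ 0.45840277 -0.1493146   0.085     ]] green [[ 0.59588091 -0.18612345  0.085     ]] seat [[0.50591659 0.19798379 0.11      ]] [[ 0.52509175 -0.17074449  0.08302962]
 [ 0.52623698  0.17778207  0.1034924 ]
 [ 0.5619156  -0.29957234  0.0492021 ]]
side [[ 0.5214774  -0.17709397  0.085     ]
 [ 0.45298425 -0.15806771  0.085     ]
 [ 0.59075528 -0.19594683  0.085     ]] [[0.49789871 0.1847292  0.11      ]] [[ 0.52112577 -0.17755809  0.085539  ]
 [ 0.51050992  0.21340403  0.10259251]
 [ 0.55146579 -0.30860495  0.04905433]]
```

View pics/crop0.png

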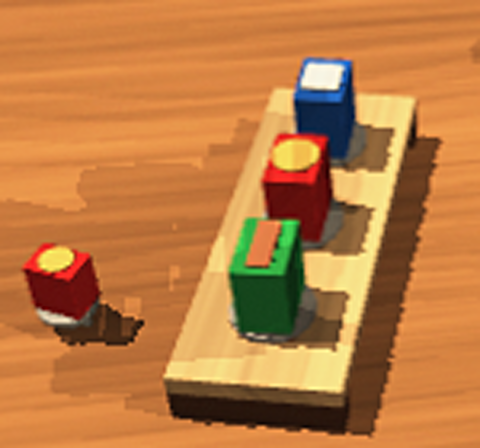

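View pics/w0.png

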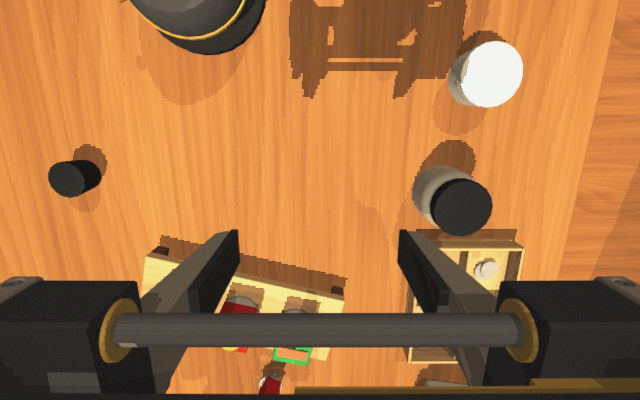

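The crop confirms it: the red holder in the middle hole is full size with a round brass disc, its top at 85 mm as expected. The look-alike is the small one lying loose with its top at 49 mm. Next I look at the seat from above with the wrist camera.

Call:
move_arm --plan '[[[-0.3125,0.2875,0.15,0,1],[-0.3125,0.2875,0.15,0,1],[-0.3125,0.2875,0.15,0,1],[-0.3125,0.2875,0.15,0,1],[-0.3125,0.2875,0.15,0,1],[-0.3125,0.2875,0.15,0,1],[-0.3125,0.2875,0.15,0,1],[-0.3125,0.2875,0.15,0,1],[-0.3125,0.2875,0.15,0,1],[-0.3125,0.2875,0.15,0,1]]]'

```text
time_s: 0.98
tool_pos: [0.5005, 0.1142, 0.2647]
orientation: [3.141, -0.002, -0.002]
ft_force: [-0.8, -0.4, -0.2]
finger_gap: 1.002
```

```bash
python3 - <<'E'
from h import *
s=sense(); print(s['tool_pos'],s['orientation'],s['qd'])
save('wrist','w1'); c=V('w1'); print(c.e.round(3))
# ideal seat pixel guess
o=c.e[:3,3]; P=np.array([.502,.19,.11]); q=(P-o)@c.e[:3,:3]
uv=cv2.projectPoints(np.array([[q[0],-q[1],-q[2]]]),np.zeros(3),np.zeros(3),c.m,c.k)[0]; print(uv)
u,v=uv.ravel().astype(int); u=min(max(u,110),530); v=min(max(v,110),290)
print(u-110,v-110); show('w1','w1c.png',(u-110,v-110,u+110,v+110),2.7)
E
```

```text
[0.50049538 0.11416232 0.26466874] [ 3.14114299e+00 -1.93049103e-03 -1.85639473e-03] [ 0.00212866 -0.00129925  0.00179863  0.00083201  0.00336743  0.00213807]
[[ 1.     0.001  0.001  0.501]
 [-0.002  0.963  0.269  0.189]
 [-0.001 -0.269  0.963  0.445]
 [ 0.     0.     0.     1.   ]]
[[[319.86540539 108.72234871]]]
209 0
```

View pics/w1c.png

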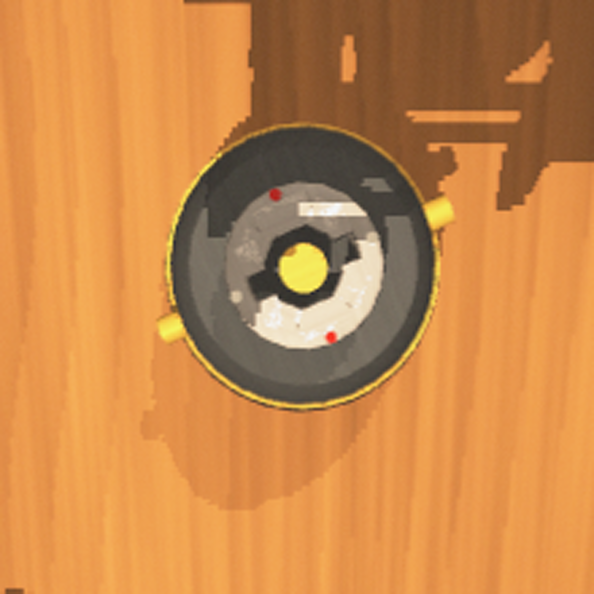

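The crop shows the seat with the ring centre near crop (304,266), red dots at (275,194) and (331,337), white dots at (236,297) and (372,237). The slots run about +23° from world x. I'll turn these into metres.

```bash
python3 - <<'E'
from h import *
c=V('w1'); f=lambda a:np.array(a,float)/2.7+[209,0]
p=c.p.astype(int); red=(p[...,0]>130)&(p[...,1]<70)&(p[...,2]<70)
n,l,st,ce=cv2.connectedComponentsWithStats(red.astype(np.uint8)); print(st[1:,4],ce[1:].round(1))
print('deph z on ring',c.atd([[321-22,98],[321+22,105],[315,120]]))
for nm,q in [('red',[[275,194],[331,337]]),('white',[[236,297],[372,237]]),('ringLR',[[225,266],[383,266]]),('ringTB',[[304,182],[304,350]]),('plunger',[[303,268]])]:
    w=c.atz(f(q),.110 if nm!='plunger' else .102); dd=w[-1]-w[0]; print(nm,w.mean(0).round(4),np.hypot(*dd[:2]).round(4),np.degrees(np.arctan2(dd[1],dd[0])).round(1))
E
```

```text
[  1 130  14   8   1   1   2   1   1   1   5   1   4   1   2   1   1   2
   1   1   1   4   4   1 258   2   1   4   2] [[607.   66. ]
 [624.   70.3]
 [310.5  71.5]
 [331.  124.5]
 [325.  349. ]
 [341.  348. ]
 [345.5 349. ]
 [349.  350. ]
 [328.  353. ]
 [326.  356. ]
 [331.8 357.4]
 [336.  356. ]
 [349.8 357.5]
 [329.  359. ]
 [334.5 359.5]
 [337.  358. ]
 [339.  358. ]
 [326.5 360.5]
 [330.  361. ]
 [350.  361. ]
 [328.  362. ]
 [333.5 363. ]
 [343.2 364. ]
 [347.  363. ]
 [334.8 373.7]
 [337.5 365.5]
 [351.  365. ]
 [340.5 367. ]
 [351.  367.5]]
deph z on ring [[0.4811738  0.20035158 0.11118989]
 [0.52518927 0.19355874 0.11150857]
 [0.49703525 0.17892527 0.1098756 ]]
red [0.5036 0.1995 0.11  ] 0.0549 -67.7
white [0.5035 0.1994 0.11  ] 0.0547 22.8
ringLR [0.5037 0.1999 0.11  ] 0.0586 -0.1
ringTB [0.5037 0.1991 0.11  ] 0.0597 -89.9
plunger [0.5034 0.1994 0.102 ] 0.0 0.0
```

Call:
move_arm --plan '[[[0.1,-0.3,0,0.1,1],[0.2,-0.5,0,0.25,1],[0.2375,-0.75,0,0.35,1],[0.2375,-0.76,0,0.45,1],[0.2375,-0.76,0,0.54,1],[0.2375,-0.76,0,0.62,1],[0.2375,-0.76,0,0.7,1],[0.2375,-0.76,0,0.78,1],[0.2375,-0.76,0,0.86,1],[0.2375,-0.76,0,0.873,1],[0.2375,-0.76,0,0.873,1],[0.2375,-0.76,0,0.873,1]]]'

```text
time_s: 2.03
tool_pos: [0.5948, -0.1902, 0.2646]
orientation: [-2.487, -1.917, 0.001]
ft_force: [-0.3, 1.3, -0.1]
finger_gap: 0.998
```

```bash
python3 - <<'E'
from h import *
s=sense(); print(s['tool_pos'],s['orientation'],s['q'],s['time_s'])
save('wrist','w2',(180,0,480,220),2.6); c=V('w2'); print(c.e.round(3))
E
```

```text
[ 0.59484252 -0.19018558  0.26462204] [-2.48747120e+00 -1.91733887e+00  1.13776210e-03] [-3.11816449e-01  3.04619276e-01  1.56807431e+00 -6.78567527e-05
  1.27008369e+00 -1.62515583e+00] 2.0333
[[ 0.262 -0.93  -0.259  0.522]
 [ 0.965  0.252  0.07  -0.171]
 [ 0.001 -0.268  0.963  0.445]
 [ 0.     0.     0.     1.   ]]
```

View pics/w2.png

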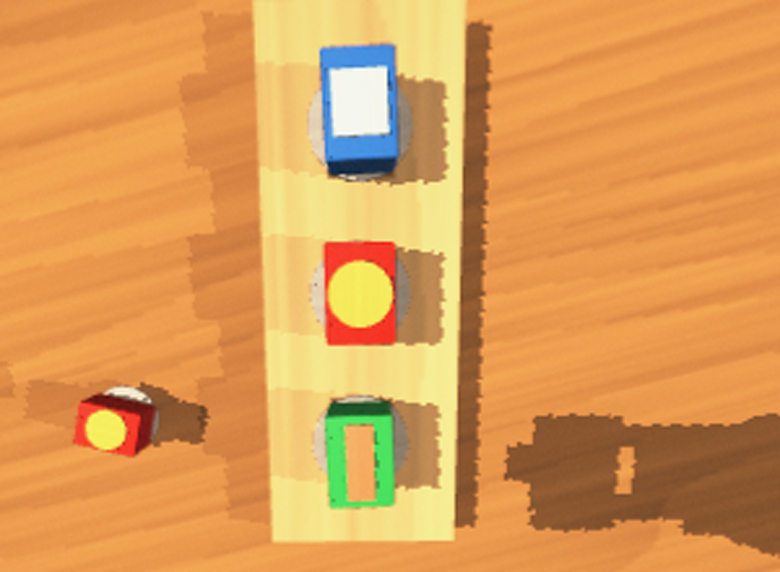

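The view shows the red block's top with the round disc at crop (360,294), pixel ~(318,113), nearly axis-aligned in the image. Blue is above it and green below. I'll measure its pose.

```bash
python3 - <<'E'
from h import *
c=V('w2'); h=cv2.cvtColor(c.p,cv2.COLOR_RGB2HSV)
H,S,Vv=[h[...,i].astype(int) for i in range(3)]
roi=np.zeros(H.shape,bool); roi[85:140,300:340]=1
# top face red bright + disc
red=((H<6)|(H>174))&(S>190)&(Vv>120)&roi
ys,xs=np.nonzero(red); hull=cv2.convexHull(np.c_[xs,ys].astype(np.float32))
w=c.atz(hull[:,0],.083)[:,:2]; r=cv2.minAreaRect((w*1000).astype(np.float32)); print('red rect mm',r,red.sum())
disc=(H>24)&(H<34)&(S>140)&(Vv>200)
d2=np.zeros_like(roi); d2[98:128,303:335]=1
ys,xs=np.nonzero(disc&d2); (cx,cy),ax,an=cv2.fitEllipse(cv2.convexHull(np.c_[xs,ys].astype(np.float32)))
print('disc',cx,cy,ax,c.atz([[cx,cy]],.085), c.atd([[cx,cy]]))
# blue/green centers for direction
f=lambda a:np.array(a,float)/2.6+[180,0]
b=c.atz(f([[359,101],[361,294],[360,463]]),.085); print(b.round(4), np.degrees(np.arctan2(b[2,1]-b[0,1],b[2,0]-b[0,0])), np.linalg.norm(np.diff(b,axis=0),axis=1))
e=c.atz(f([[270,400],[453,540],[270,540],[463,100],[257,100]]),.032); print(e.round(4),np.degrees(np.arctan2(*(e[2]-e[4])[[1,0]])),np.degrees(np.arctan2(*(e[1]-e[3])[[1,0]])))
E
```

```text
red rect mm ((524.51806640625, -171.44198608398438), (28.75518798828125, 40.21934509277344), 74.82528686523438) 475
disc 318.30963134765625 112.61341094970703 (23.83464813232422, 24.773414611816406) [[ 0.52490482 -0.17127324  0.085     ]] [[ 0.5248945  -0.17127152  0.08617164]]
[[ 0.454  -0.1523  0.085 ]
 [ 0.5255 -0.1708  0.085 ]
 [ 0.5952 -0.1901  0.085 ]] -15.010065587136289 [0.07392097 0.07226921]
[[ 0.5634 -0.2278  0.032 ]
 [ 0.6582 -0.157   0.032 ]
 [ 0.6332 -0.2489  0.032 ]
 [ 0.4559 -0.1039  0.032 ]
 [ 0.4314 -0.1941  0.032 ]] -15.193677922107186 -14.708361053074485
```

Red is at (0.5247, -0.1714), long axis -15.1°, with size and height as given. Descending to grasp.

Call:
move_arm --plan '[[[-0.1,0.027,-0.02,0,1],[-0.175,0.047,-0.05,-0.003,1],[-0.175,0.047,-0.15,-0.003,1],[-0.175,0.047,-0.24,-0.003,1],[-0.175,0.047,-0.32,-0.003,1],[-0.175,0.047,-0.4,-0.003,1],[-0.175,0.047,-0.46,-0.003,1],[-0.175,0.047,-0.5,-0.003,1],[-0.175,0.047,-0.5,-0.003,1],[-0.175,0.047,-0.5,-0.003,1]]]'

```text
time_s: 2.92
tool_pos: [0.5246, -0.17, 0.065]
orientation: [-2.498, -1.903, 0.002]
ft_force: [0.2, 0.8, 0.3]
finger_gap: 1.001
```

Call:
move_arm --plan '[[[0,0,0,0,0.5],[0,0,0,0,0.4],[0,0,0,0,0.3],[0,0,0,0,0.2],[0,0,0,0,0.2],[0,0,0,0,0.2],[0,0,0,0,0.2],[0,0,0,0,0.2],[0,0,0,0,0.2],[0,0,0,0,0.2]]]' --squeeze 50

```text
time_s: 3.75
tool_pos: [0.5249, -0.1703, 0.0655]
orientation: [2.496, 1.908, -0.0]
ft_force: [-0.0, -0.6, 1.3]
finger_gap: 0.319
```

Gripped with a gap of 29.3 mm, about right for the 30 mm block. Lifting straight up.

Call:
move_arm --plan '[[[0,0,0.03,0,0.2],[0,0,0.07,0,0.2],[0,0,0.13,0,0.2],[0,0,0.2,0,0.2],[0,0,0.27,0,0.2],[0,0,0.34,0,0.2],[0,0.03,0.34,0.04,0.2],[-0.01,0.08,0.34,0.08,0.2],[-0.02,0.14,0.34,0.12,0.2],[-0.03,0.21,0.34,0.16,0.2],[-0.04,0.28,0.34,0.2,0.2],[-0.053,0.35,0.34,0.24,0.2]]]'

```text
time_s: 4.75
tool_pos: [0.5033, -0.029, 0.2021]
orientation: [2.112, 2.326, 0.0]
ft_force: [-0.2, -0.0, -3.0]
finger_gap: 0.316
```

Call:
move_arm --plan '[[[0,0.07,0,0.03,0.2],[0,0.14,0,0.06,0.2],[0,0.21,0,0.09,0.2],[0,0.28,0,0.12,0.2],[0,0.35,0,0.15,0.2],[0,0.42,0,0.18,0.2],[0,0.48,0,0.201,0.2],[0,0.54,0,0.201,0.2],[0,0.565,0,0.201,0.2],[0,0.574,0,0.201,0.2],[0,0.574,0,0.201,0.2],[0,0.574,0,0.201,0.2]]]'

```text
time_s: 5.75
tool_pos: [0.5036, 0.1985, 0.2015]
orientation: [1.742, 2.615, -0.001]
ft_force: [-0.3, -0.1, -2.7]
finger_gap: 0.321
```

```bash
python3 - <<'E'
from h import *
from scipy.spatial.transform import Rotation as R
for n,f in (('scene','s3'),('side','d3'),('wrist','w3')):
    s=sense(); x=R.from_rotvec(s['orientation']).as_matrix()[:,0]; print(s['tool_pos'].round(4),np.degrees(np.arctan2(x[1],x[0])).round(2),s['ft_force'].round(1),s['time_s'],s['finger_gap'])
    save(n,f)
s=V('s3').p[100:250,370:500]; d=V('d3').p[80:230,200:330]
a=np.hstack([cv2.resize(i,None,fx=3,fy=3,interpolation=2) for i in(s,d)]); cv2.imwrite('pics/c3.png',a[:,:,::-1])
E
```

```text
[0.5036 0.1985 0.2015] 112.67 [-0.3 -0.1 -2.7] 5.75 0.3207578165534278
[0.5037 0.1983 0.2015] 112.64 [-0.3  1.2 -2.5] 5.8 0.3185131032536592
[0.5038 0.1983 0.2015] 112.62 [-0.5  0.6 -1. ] 5.85 0.31743051950274687
```

View pics/c3.png

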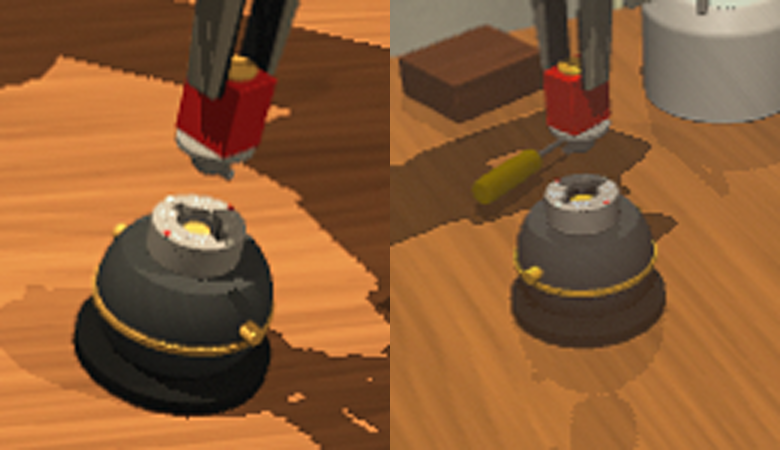

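The holder hangs upright above the seat, its lugs roughly over the slots. I'll overlay the predicted outlines of seat and holder to check the alignment in both fixed cameras.

```bash
python3 - <<'E'
from h import *
t=np.linspace(0,2*np.pi,73); out=[]
def circ(c,r,z): return np.c_[c[0]+r*np.cos(t),c[1]+r*np.sin(t),0*t+z]
S=(.5036,.1995); T=(.5037,.1984)
for f,(x0,y0) in (('s3',(395,110)),('d3',(235,90))):
    c=V(f); k=6; im=cv2.resize(c.p[y0:y0+90,x0:x0+66],None,fx=k,fy=k,interpolation=2)[:,:,::-1].copy()
    for C,r,z,col in ((S,.03,.11,(0,255,0)),(S,.014,.11,(0,255,0)),(T,.024,.168,(255,255,0)),(T,.024,.173,(255,255,0)),(T,.008,.150,(0,255,255))):
        q=(circ(C,r,z)-c.e[:3,3])@c.e[:3,:3]; q=np.c_[q[:,0],-q[:,1],-q[:,2]]
        uv=cv2.projectPoints(q,np.zeros(3),np.zeros(3),c.m,c.k)[0][:,0]
        cv2.polylines(im,[((uv+.5-[x0,y0])*k).astype(np.int32)],True,col,1)
    out.append(im)
cv2.imwrite('pics/o3.png',np.hstack(out))
E
```

```text
(no output)
```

View pics/o3.png

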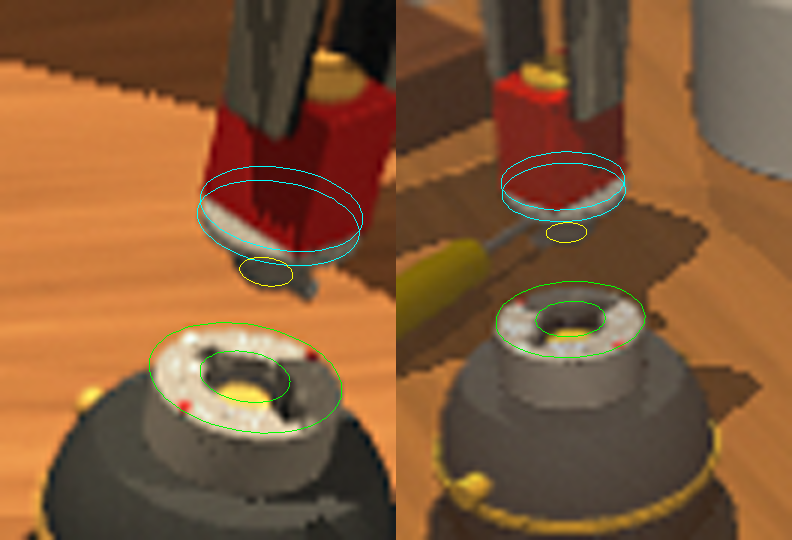

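Predicted outlines fit both images to about 1 mm. Correcting +1.2 mm in y, then descending gently.

Call:
move_arm --plan '[[[0,0.003,-0.03,0.001,0.2],[0,0.003,-0.06,0.001,0.2],[0,0.003,-0.085,0.001,0.2],[0,0.003,-0.1,0.001,0.2],[0,0.003,-0.107,0.001,0.2],[0,0.003,-0.113,0.001,0.2],[0,0.003,-0.118,0.001,0.2],[0,0.003,-0.118,0.001,0.2],[0,0.003,-0.118,0.001,0.2]]]'

```text
time_s: 6.65
tool_pos: [0.504, 0.2007, 0.1545]
orientation: [1.739, 2.616, 0.001]
ft_force: [-0.0, -0.5, -2.1]
finger_gap: 0.316
```

The foot is 7 mm inside the bore with no side force, so the lugs are in the slots. Pressing on against the spring.

Call:
move_arm --plan '[[[0,-0.002,-0.005,0,0.2],[0,-0.002,-0.01,0,0.2],[0,-0.002,-0.015,0,0.2],[0,-0.002,-0.02,0,0.2],[0,-0.002,-0.02,0,0.2],[0,-0.002,-0.02,0,0.2]]]' --squeeze 60

```text
time_s: 7.15
tool_pos: [0.5046, 0.2003, 0.1473]
orientation: [1.739, 2.615, 0.003]
ft_force: [-1.2, 1.2, 8.4]
finger_gap: 0.318
```

Call:
move_arm --plan '[[[0,0,-0.004,0,0.2],[0,0,-0.008,0,0.2],[0,0,-0.011,0,0.2],[0,0,-0.011,0,0.2],[0,0,-0.011,0,0.2]]]'

```text
time_s: 7.57
tool_pos: [0.5048, 0.2003, 0.1435]
orientation: [1.739, 2.615, 0.003]
ft_force: [-2.3, -0.7, 13.1]
finger_gap: 0.316
```

Call:
move_arm --plan '[[[0,0,-0.002,0,0.2],[0,0,-0.004,0,0.2],[0,0,-0.004,0,0.2],[0,0,-0.004,0,0.2]]]'

```text
time_s: 7.9
tool_pos: [0.505, 0.2003, 0.1433]
orientation: [1.738, 2.615, 0.004]
ft_force: [-6.4, -3.6, 28.0]
finger_gap: 0.316
```

Flush: force jumped to 28 N with no further travel. I ease slightly and turn clockwise.

Call:
move_arm --plan '[[[-0.002,0,0.001,-0.02,0.2],[-0.002,0,0.001,-0.06,0.2],[-0.002,0,0.001,-0.11,0.2],[-0.002,0,0.001,-0.16,0.2],[-0.002,0,0.001,-0.21,0.2],[-0.002,0,0.001,-0.26,0.2],[-0.002,0,0.001,-0.31,0.2],[-0.002,0,0.001,-0.36,0.2],[-0.002,0,0.001,-0.4,0.2],[-0.002,0,0.001,-0.4,0.2]]]'

```text
time_s: 8.73
tool_pos: [0.5048, 0.201, 0.1433]
orientation: [2.438, 1.98, 0.007]
ft_force: [-3.7, 0.2, 19.1]
finger_gap: 0.318
```

```bash
cat > st.py <<'E'
from h import *
from scipy.spatial.transform import Rotation as R
s=sense(); M=R.from_rotvec(s['orientation']).as_matrix(); x=M[:,0]
print(s['tool_pos'].round(4),'jaw',np.degrees(np.arctan2(x[1],x[0])).round(2),'tilt',np.degrees(np.arccos(-M[2,2])).round(2),s['ft_force'].round(1),s['moment'].round(2),s['q'].round(2),s['time_s'])
E
python3 st.py
```

```text
[0.5048 0.201  0.1433] jaw 78.16 tilt 0.28 [-3.7  0.2 19.1] [0.38 0.54 0.01] [ 0.38  0.3   1.87  0.    0.97 -0.99] 8.7333
```

Call:
move_arm --plan '[[[-0.001,-0.001,-0.001,-0.03,0.2],[-0.001,-0.001,-0.001,-0.08,0.2],[-0.001,-0.001,-0.001,-0.13,0.2],[-0.001,-0.001,-0.001,-0.18,0.2],[-0.001,-0.001,-0.001,-0.23,0.2],[-0.001,-0.001,-0.001,-0.28,0.2],[-0.001,-0.001,-0.001,-0.33,0.2],[-0.001,-0.001,-0.001,-0.38,0.2],[-0.001,-0.001,-0.001,-0.43,0.2],[-0.001,-0.001,-0.001,-0.48,0.2],[-0.001,-0.001,-0.001,-0.53,0.2],[-0.001,-0.001,-0.001,-0.58,0.2]]]'

```text
time_s: 9.73
tool_pos: [0.5057, 0.2009, 0.1432]
orientation: [-3.045, -0.769, -0.011]
ft_force: [-0.6, 1.6, 17.8]
finger_gap: 0.316
```

Call:
move_arm --plan '[[[0,0,0,-0.02,0.2],[0,0,0,-0.04,0.2],[0,0,0,-0.055,0.2],[0,0,0,-0.065,0.2],[0,0,0,-0.065,0.2],[0,0,0,-0.065,0.2]]]'

```text
time_s: 10.23
tool_pos: [0.5053, 0.2008, 0.1432]
orientation: [-3.077, -0.625, -0.01]
ft_force: [-0.5, 1.6, 20.2]
finger_gap: 0.321
```

```bash
python3 st.py
```

```text
[0.5053 0.2008 0.1432] jaw 22.97 tilt 0.38 [-0.5  1.6 20.2] [0.31 0.16 0.26] [ 0.38  0.29  1.87  0.    0.97 -0.03] 10.2333
```

Jaw angle is 22.97°, with the z moment starting to rise (0.26 N m). I turn a little further to find the stop.

Call:
move_arm --plan '[[[0,0,-0.001,-0.01,0.2],[0,0,-0.001,-0.02,0.2],[0,0,-0.001,-0.02,0.2],[0,0,-0.001,-0.02,0.2]]]'

```text
time_s: 10.57
tool_pos: [0.5051, 0.2007, 0.1432]
orientation: [-3.086, -0.579, -0.01]
ft_force: [-3.2, -0.2, 23.9]
finger_gap: 0.314
```

```bash
python3 st.py
```

```text
[0.5051 0.2007 0.1432] jaw 21.26 tilt 0.36 [-3.2 -0.2 23.9] [0.15 0.62 0.45] [0.38 0.29 1.87 0.   0.97 0.  ] 10.5667
```

Call:
move_arm --plan '[[[0,0,0,-0.01,0.2],[0,0,0,-0.02,0.2],[0,0,0,-0.025,0.2],[0,0,0,-0.025,0.2],[0,0,0,-0.025,0.2]]]'

```text
time_s: 10.98
tool_pos: [0.5047, 0.2007, 0.1432]
orientation: [-3.096, -0.522, -0.008]
ft_force: [-4.7, 1.5, 26.0]
finger_gap: 0.312
```

```bash
python3 st.py
```

```text
[0.5047 0.2007 0.1432] jaw 19.13 tilt 0.31 [-4.7  1.5 26. ] [0.13 0.93 0.51] [0.38 0.29 1.87 0.   0.97 0.04] 10.9833
```

The moment rises (0.51 N m) while the tool keeps yielding, so the holder seems to be at the stop and slipping slightly in the grip. I'll check the holder's angle and flushness in the pictures.

```bash
python3 - <<'E'
from h import *
save('scene','s4'); save('side','d4'); out=[]
T=np.array([.5045,.2003])
for f,(x0,y0) in (('s4',(392,120)),('d4',(230,95))):
    c=V(f); k=6; raw=cv2.resize(c.p[y0:y0+85,x0:x0+66],None,fx=k,fy=k,interpolation=2)[:,:,::-1].copy()
    im=raw
    for j,col in ((22.8,(0,255,0)),(19.1,(0,255,255))):
      a=np.radians(j-90); u=np.array([np.cos(a),np.sin(a)]); v=np.array([-u[1],u[0]])
      for z in (.115,):
        P=np.array([[*(T+u*sx*.021+v*sy*.015),z] for sx,sy in((1,1),(1,-1),(-1,-1),(-1,1))])
        q=(P-c.e[:3,3])@c.e[:3,:3]; q=np.c_[q[:,0],-q[:,1],-q[:,2]]
        uv=cv2.projectPoints(q,np.zeros(3),np.zeros(3),c.m,c.k)[0][:,0]
        cv2.polylines(im,[((uv+.5-[x0,y0])*k).astype(np.int32)],True,col,1)
    out.append(im)
cv2.imwrite('pics/o4.png',np.hstack(out))
E
```

```text
(no output)
```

View pics/o4.png

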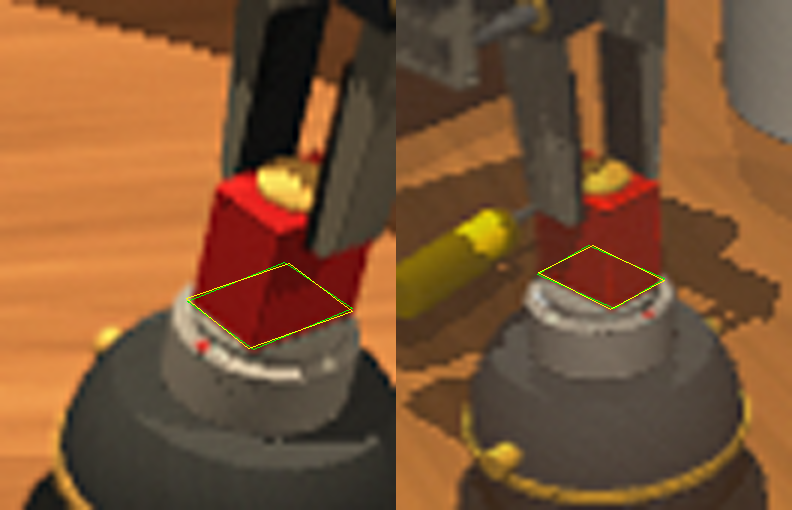

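Both views show the flange flush on the seat and the block upright, its long side along the red dots. While turning freely the z moment was about 0, and it climbed to 0.5 N m near 90°, so it is on its stop. I hold for a second to check stability.

Call:
move_arm --plan '[[[0,0,0,0,0.2],[0,0,0,0,0.2],[0,0,0,0,0.2],[0,0,0,0,0.2],[0,0,0,0,0.2],[0,0,0,0,0.2],[0,0,0,0,0.2],[0,0,0,0,0.2],[0,0,0,0,0.2],[0,0,0,0,0.2]]]'

```text
time_s: 11.92
tool_pos: [0.5047, 0.2007, 0.1432]
orientation: [-3.096, -0.522, -0.008]
ft_force: [-5.3, -0.3, 26.5]
finger_gap: 0.314
```

```bash
python3 st.py; python3 - <<'E'
from h import *
save('scene','s5',(150,130,480,300),2.4)
E
```

```text
[0.5047 0.2007 0.1432] jaw 19.13 tilt 0.32 [-5.3 -0.3 26.5] [0.14 0.9  0.48] [0.38 0.29 1.87 0.   0.97 0.04] 11.9167
```

View pics/s5.png

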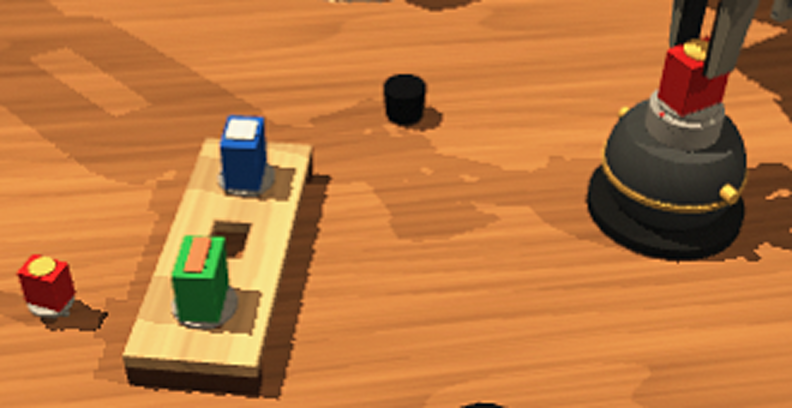

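Blue (crop 243,155) and green (200,280) are still in the stand, the middle hole is empty, and the red holder is seated in the vise (693,80). The readings are steady, so I'm handing in.

```bash
python3 -c "
from station import *
print(close_job())"
```

```text
the job is handed in; nothing more can be done
None
```

I took the red holder out of the stand's middle hole and put its lugs through the two slots of the vise seat. I pressed it flush and turned it clockwise to the stop. The job was handed in at about 12 s, with the arm still gripping and pressing.

**Flush:** the TCP stopped at z = 0.1432 m with about 26 N upward force, against 15 N from the spring alone. The tool's tilt was 0.3°.

**At the stop:** the moment about z was about 0 while turning freely and levelled off at about 0.5 N m near 90°. The jaws were commanded about 3.7° past the nominal 90°, so that excess seems to be taken up in the grip. The images are too coarse to confirm the holder's own angle to within those few degrees.

**Rest of the scene:** readings were steady over the last second. Blue and green are still in the stand, and the small red look-alike was not touched.

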